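Draw the core plug from a casting mould with a screw-in puller

ROBOT

A 7-joint arm with a two-finger parallel gripper is mounted at the origin on the work surface. World frame = base frame: x ahead of the robot, y to its left, z up, the work surface at z = 0. Lengths are in m, angles in rad, forces in N, time in s.
With the tool pointing down it reaches from about 0.4 to 0.85 m from the base axis. Payload 4.5 kg.
Tool frame: the origin (TCP) lies between the finger pads; the fingertips stand 19 mm ahead of it and the grasp point (between the pads) is the TCP (r.tips_ahead is the distance from the TCP to the fingertips, in m); z points along the fingers, y is the line along which they close (so a half turn about z gives the same grasp; the last joint's range is limited). The gripper opens to 88 mm and grips with 3 to 60 N. Pads are 18 mm wide; open, the fingers measure 123 mm over their backs; the gripper's body (75 mm by 187 mm) begins 45 mm behind the grasp point.
Start: joints at [1.14, 0.689, -0.195, 1.565, 0.157, 0.902, -0.215], TCP at [0.28, -0.559, 0.258] pointing down, gripper open.
Joint ranges: [-3.01, 3.01], [-0.46, 2.08], [-1.47, 1.51], [0.13, 2.56], [-1, 4.14], [0.04, 2.09], [-2.66, 2.66]. Speed limits (rad/s): [2.57, 2.57, 3.14, 3.14, 3.14, 3.14, 3.14].

INTERFACE

Orientations are given as a unit quaternion [x, y, z, w].
In Python, from plant import r, cams, models gives the robot as it stands. The module is installed in compiled form; this text tells all that it offers.
- The arm moves only by the tool jog_arm, never from a script. Its arguments are lists of equal length, an entry for each row: "turn": the turn, a rotation vector about the tool's x, y, z in rad, a list of three; "translation": the shift along the tool's x, y, z in m, a list of three; "grip": the closure, from 0 (fully open) to 1 (shut). In form: {"turn": [[ax, ay, az], ...], "translation": [[tx, ty, tz], ...], "grip": [grip, ...]}. A call has 1 to 20 rows; each row is the pose to reach, as a shift and turn from the pose commanded when the call began, along the tool's axes at that moment; what a row does not reach only later rows make up. A row lasts 1/8 s, in which the tool goes at most 62.5 mm and 10.7 degrees, less where a joint would pass 70% of its speed; a pose out of reach is approached as far as the arm can. A call with a gripper value outside its range is refused whole. The fingers move at their own pace and stop on an object; "force" is the grip in N (left out, the last holds). Time passes only in rows, so rows that repeat a pose let the fingers close. It gives the time, the measured TCP pose, the force, the opening and the grip force at its end, in the units of the state.
- r.get_state(): the state, without advancing time (a new reading comes with each control period).
- cams.snapshot(name): name is "scene" or "top" or "wrist"; returns the picture (384x512x3 uint8, red, green, blue); there is no depth.
- cams.camera_params(name): a dict with "fx", "fy", "cx", "cy" (pixels), "eye" and "orientation" of the camera in the world. Camera axes: x right, y up, looking along -z (the intrinsics and any distortion apply to the point x, -y, -z); pixel columns grow to the right and rows downward; lengths in m; the calibration is good to about 2 mm. A picture is of the moment at which its call begins: read the wrist's pose just before it. camera_params takes no time and is no camera call; for the wrist camera it gives the pose at the moment of the call.
- r.finish_job(): hands the job in; it is judged then, once.
Trained networks look in the newest picture that a camera, given by its name, has taken for a name from the list of things; names that differ only in an ending like _2 or _b are one class to them, and where a whole thing is asked for, a point or a joint stands for the part that bears it (a point fixed in the world has none). Each returns a list of dicts, best first, with "p" (0 to 1); they miss things now and then, are a little off and sometimes report something else, mostly with a low value. They report only what shows in the picture. A call takes as long as a camera call. They do not tell look-alikes from the thing itself.
- models.find_in(camera, name): "position" ([x, y, z] in m, in world coordinates, good to about 4 mm: the middle of the surface that is visible of it).
- models.masks_of(camera, name): "pixels" (384x512 bool, what is visible of it).
- models.place_of(camera, name): "position" ([x, y, z] in m, in world coordinates, good to about 4 mm: a listed point, or the origin of a listed thing).
The state is a dict: "clock": time; "q": joint angles; "qd": joint speeds; "joint_torque": joint torques, N m; "tool_pos": TCP position; "eef_rot": TCP orientation; "contact_force": force on the tool from outside, world axes, zero at the start; "moment": the same for the moment, N m; "opening": opening from 0.0 (shut) to 1.0 (fully open); "finger_force": force on a finger pad.
Only numpy, scipy, OpenCV 4.12 (cv2) and the standard library are available. Lean on these libraries where they do the work, as an engineer would, in place of code of your own. Each camera call takes 0.05 s, during which the arm holds its last target. There are 200 camera calls.

TASK

Take the red T-handled puller rod from its wooden stand, screw it clockwise into the brass socket of the grey core plug until it is fully home, and draw the plug straight up out of the pink mould. Set the plug down gently, upright on the floor of the green tray, and let go, leaving the rod screwed in; leave everything else on the bench as it is.

Things in the scene. Friction and masses are not known exactly. Their poses are not given: they have to be found in the camera images.
- rod: Steel puller rod with a red T-handle, upright (z up), 108 mm long, 0.22 kg. Origin: centre of the underside of its round flange (46 mm wide, 6 mm thick), which rests on the stand's top and finally seats on the plug's top. Above it a 12 mm shaft to the handle; below it a 10 mm shaft, its tapered nose ending 26 mm below the origin. A half turn about z makes no difference.
- rod_bar (a point): Centre of the rod's red handle, 71 mm above the rod's origin: a flat-sided bar 90 mm long (along the rod's x), 14 mm thick (y), 22 mm high.
- rod_lugs (a point): On the rod's axis, 16 mm below its origin, midway between the two opposite thread lugs, which lie along the rod's x, parallel to the handle bar: 7 mm thick, 30 mm over their tips.
- plug: Grey square core plug, 60 x 60 mm, 62 mm high, about 0.4 kg. Origin: centre of its underside, z up. It sits with 1.5 mm play per side in the mould's square well, which keeps it from turning, its top flush with the mould's top. The slot of its brass socket runs along its x, with a white mark at each end; a half turn makes no difference.
- plug_socket (a point): Centre of the plug's top. Slot 14 x 36 mm in a brass plate over a two-start thread. Bar parallel to the slot (0.15 rad) and on axis (1.5 mm), the rod goes in until its flange is 4 to 5 mm above the top; turning it clockwise from above by 1.4 rad, to a hard stop, draws it 5 mm down onto the plug (axial play 2 mm): lower it with the turn.
- mould: Pink casting mould fixed to the bench, 170 x 140 mm (x, y) and 75 mm high, with a lumpy edge up to 82 mm high. Origin: centre of its underside, z up. The square well for the plug is at its centre, 62 mm deep (floor 13 mm above the bench). The plug starts square with it, its slot along the mould's x.
- stand: Wooden block fixed to the bench, 100 x 80 mm and 45 mm high, with a 35 mm hole, 36 mm deep, at its centre in which the rod stands, flange on the block's top. Origin: centre of its underside, z up.
- tray: Shallow green plastic tray fixed to the bench, open at the top, 150 x 130 mm (x, y) outside, 22 mm high, walls 4 mm and floor 4 mm thick. Origin: centre of its underside, z up.
- screwdriver: Bystander: screwdriver lying on the bench, 150 mm long, along its x. To be left alone.
- brush: Bystander: brush lying on the bench, 160 mm long, along its x. To be left alone.
- spatula: Bystander: spatula lying on the bench, 200 mm long, along its x. To be left alone.
- soap: Bystander: green bottle, 66 mm diameter, 170 mm high. To be left alone.
- tub: Bystander: open white tub, 96 mm diameter, 85 mm high. To be left alone.
- jar: Bystander: white jar, 70 mm diameter, 80 mm high. To be left alone.
- offcut: Bystander: pink mould offcut, 90 x 120 mm, 68 mm high. To be left alone.
- wrench: Bystander: wrench lying on the bench, 170 mm long, along its x. To be left alone.
Not all that is in view belongs to the job. What is shaped like the mould but orange or purple is not meant.

How it is judged:
By the outcome, as a careful person would: the job done as asked, in the order asked, and still so for the second after the job is handed in, with the robot touching nothing.
It also fails if it takes over 58 s, if anything falls off the work surface, if the arm or the gripper's body presses on something with over 40 N, if the wrist force passes 120 N, or if a joint passes its speed limit or range.

## Working session

There is one attempt and no reset: what is moved stays moved. The work goes in short steps, Python scripts to look and compute and a tool call to move; the robot and the scene stay as the last step left them, time stands still between calls to the robot, and variables do not carry over. Pictures are saved under pics/ and viewed, at most 10 in all, crops included, and the job is handed in when it is done.

Besides the shell and the picture viewer there is one more tool, called after ">>>" as name(argument=value, ...) on one line, values as JSON. jog_arm: Moves the arm, as the interface text tells. Its arguments: {"type":"object","properties":{"turn":{"type":"array"},"translation":{"type":"array"},"grip":{"type":"array"},"force":{"type":"number"}},"required":["turn","translation","grip"]}

```bash
mkdir -p pics
python3 - <<'E'
from plant import r,cams,models
import cv2
s=r.get_state();print(s)
for c in("top","scene"):
    im=cams.snapshot(c);cv2.imwrite(f"pics/{c}0.png",im[:,:,::-1]);p=cams.camera_params(c);print(c,p)
    for n in("rod","rod_bar","plug","plug_socket","mould","stand","tray"):
        print(n,[(round(d["p"],2),[round(float(v),3) for v in d["position"]]) for d in models.place_of(c,n)][:3])
E
```

```text
{'clock': 0.0, 'q': array([ 1.13980987,  0.68998147, -0.19455385,  1.56637546,  0.15729039,
        0.90249445, -0.2150982 ]), 'qd': array([-0.00184612, -0.00017083,  0.00143955,  0.00138271, -0.00135444,
        0.00050409, -0.00129179]), 'joint_torque': array([-5.39447228e-04, -5.27552927e+01, -1.26729079e+00, -1.53424501e+01,
       -5.27052570e-02,  6.58135643e-03,  1.72115138e-04]), 'tool_pos': array([ 0.27984728, -0.5581589 ,  0.25690421]), 'eef_rot': array([ 9.73104352e-01,  2.30362867e-01, -2.65106895e-04, -8.94223493e-04]), 'contact_force': array([-0.4577505 ,  0.90910782,  0.50689981]), 'moment': array([0.04429179, 0.02662579, 0.02683784]), 'finger_force': 0.0, 'opening': 0.9995183255531549}
top {'fx': 385.18149229394015, 'fy': 385.18149229394015, 'cx': 251.4553809155754, 'cy': 192.03359919215072, 'eye': array([0.33472286, 0.00919362, 1.27253748]), 'orientation': array([-0.06070659,  0.06041813,  0.71351144, -0.69538895])}
rod [(0.79, [0.572, -0.278, 0.045]), (0.54, [0.469, 0.28, 0.013])]
rod_bar [(0.73, [0.571, -0.28, 0.115])]
plug [(0.71, [0.74, 0.23, 0.001])]
plug_socket
[... 175 characters left out ...]
231, 0.365, 0.005])]
stand [(0.78, [0.571, -0.276, -0.0])]
tray [(0.79, [0.47, -0.012, -0.002])]
scene {'fx': 439.58559836916623, 'fy': 439.58559836916623, 'cx': 262.18255520430864, 'cy': 190.34132822528778, 'eye': array([ 1.33152307, -0.95510944,  0.891402  ]), 'orientation': array([0.45411999, 0.16732488, 0.29617791, 0.8234416 ])}
rod [(0.8, [0.572, -0.277, 0.045]), (0.4, [0.475, 0.277, 0.001])]
rod_bar [(0.71, [0.576, -0.275, 0.121])]
plug [(0.68, [0.473, 0.279, 0.014])]
plug_socket [(0.6, [0.472, 0.273, 0.076])]
mould [(0.82, [0.233, 0.369, -0.003]), (0.7, [0.266, -0.241, 0.001])]
stand [(0.57, [0.575, -0.274, -0.002])]
tray [(0.93, [0.474, -0.012, 0.001]), (0.65, [0.75, -0.196, 0.003])]
```

View pics/top0.png

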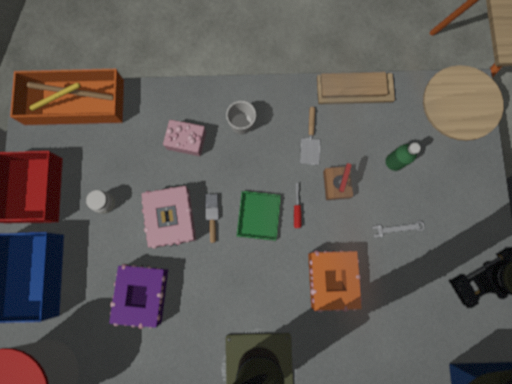

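View pics/scene0.png

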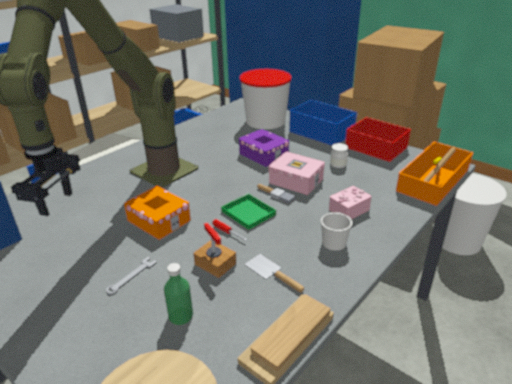

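```bash
cat > h.py <<'E'
from plant import r,cams,models
import numpy as np,cv2
from scipy.spatial.transform import Rotation as R
def toplane(p,uv,z):
    uv=np.atleast_2d(uv).astype(float)
    d=np.c_[(uv[:,0]-p["cx"])/p["fx"],-(uv[:,1]-p["cy"])/p["fy"],-np.ones(len(uv))]
    d=R.from_quat(p["orientation"]).apply(d);e=np.array(p["eye"])
    return e+d*((z-e[2])/d[:,2])[:,None]
def rect(p,mask,z):
    "min-area rectangle of a mask on plane z: centre, size, angle of long side (deg)"
    v,u=np.nonzero(mask);w=toplane(p,np.c_[u,v],z)[:,:2]
    (c,s,a)=cv2.minAreaRect((w*1000).astype(np.float32))
    if s[0]<s[1]: a+=90
    return np.round(c,1),np.round(s,1),round((a+90)%180-90,1)
def tool():
    s=r.get_state();x=R.from_quat(s["eef_rot"]).as_matrix()
    return s["tool_pos"],x,np.degrees(np.arctan2(x[1,0],x[0,0]))
def red(im):
    h=cv2.cvtColor(im,cv2.COLOR_RGB2HSV);return (((h[...,0]<6)|(h[...,0]>172))&(h[...,1]>150)&(h[...,2]>60))
E
python3 - <<'E'
from h import *
im=cams.snapshot("top");p=cams.camera_params("top")
m=red(im);k=np.zeros_like(m);k[150:200,330:362]=1
print(rect(p,m&k,.116),(m&k).sum())
for n,z in(("mould",.075),("tray",.022),("stand",.045)):
    for d in models.masks_of("top",n)[:3]: print(n,d["p"],rect(p,d["pixels"],z))
t,x,a=tool();print(t,a)
for tgt in([.572,-.277,.30],):
    print(x.T@(np.array(tgt)-t))
E
```

```text
(array([0., 0.]), array([0., 0.]), 0.0) 0
mould 0.95 (array([469.6, 269. ]), array([181.6, 152. ]), 7.1)
mould 0.82 (array([233.2, 355.1]), array([160.5, 183.7]), -7.0)
mould 0.63 (array([ 261.9, -238.4]), array([177. , 155.1]), 0.2)
tray 0.95 (array([473. , -13.6]), array([132.2, 157.5]), -6.6)
stand 0.95 (array([ 568.6, -273.8]), array([110.8,  93.6]), 0.5)
stand 0.73 (array([802.8,  33.3]), array([112.4,  97. ]), 26.1)
[ 0.28021601 -0.55869152  0.25774944] 26.63333584132086
[ 0.38710227 -0.12099749 -0.04224409]
```

>>> jog_arm(turn=[[0,0,-2.4],[0,0,-2.4],[0,0,-2.4],[0,0,-2.4],[0,0,-2.4],[0,0,-2.4],[0,0,-2.4],[0,0,-2.4],[0,0,-2.4],[0,0,-2.4],[0,0,-2.4],[0,0,-2.4],[0,0,-2.4],[0,0,-2.4],[0,0,-2.4],[0,0,-2.4]], translation=[[0.387,-0.121,-0.04],[0.387,-0.121,-0.04],[0.387,-0.121,-0.04],[0.387,-0.121,-0.04],[0.387,-0.121,-0.04],[0.387,-0.121,-0.04],[0.387,-0.121,-0.04],[0.387,-0.121,-0.04],[0.387,-0.121,-0.04],[0.387,-0.121,-0.04],[0.387,-0.121,-0.04],[0.387,-0.121,-0.04],[0.387,-0.121,-0.04],[0.387,-0.121,-0.04],[0.387,-0.121,-0.04],[0.387,-0.121,-0.04]], grip=[0,0,0,0,0,0,0,0,0,0,0,0,0,0,0,0])

```text
clock: 3.0
tool_pos: [0.5719, -0.277, 0.2978]
eef_rot: [0.139, 0.99, -0.0, 0.0]
contact_force: [0.3, 0.0, 0.4]
opening: 0.995
finger_force: 0.0
```

Run:
```python
from h import *
t,x,a=tool();print(t,a,r.get_state()["q"].round(2),r.get_state()["clock"])
p=cams.camera_params("wrist");im=cams.snapshot("wrist");cv2.imwrite("pics/w1.png",im[:,:,::-1]);print(p)
for n in("rod_bar","rod"):
    for d in models.place_of("wrist",n)[:2]:print(n,d)
for d in models.masks_of("wrist","rod_bar")[:2]:print(d["p"],rect(p,d["pixels"],.127))
m=red(im);print(m.sum(),rect(p,m,.127) if m.any() else 0)
```

```text
[ 0.57190796 -0.27703607  0.29782582] 164.06650745567495 [ 0.8   0.77 -0.83  1.46  0.59  1.17  1.17] 3.0
{'fx': 271.13377022871765, 'fy': 271.13377022871765, 'cx': 255.17339897343044, 'cy': 193.93478884316917, 'eye': array([ 0.49412217, -0.25400727,  0.42348969]), 'orientation': array([-0.1269749 , -0.09503547,  0.59457875,  0.78823965])}
rod_bar {'position': [0.5696, -0.2787, 0.1144], 'p': 0.91}
rod {'position': [0.5709, -0.2752, 0.0428], 'p': 0.96}
rod {'position': [0.4215, -0.4688, -0.0016], 'p': 0.38}
0.81 (array([ 571.3, -276.1]), array([34.7, 89.9]), -15.9)
1892 (array([ 528.5, -230.9]), array([ 50.8, 207.3]), -46.9)
```

View pics/w1.png

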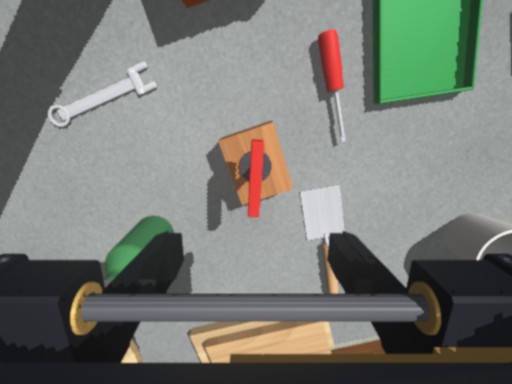

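Run:
```python
from h import *
p=cams.camera_params("wrist");im=cams.snapshot("wrist")
n,l=cv2.connectedComponents(red(im).astype(np.uint8));m=l==l[178,255]
v,u=np.nonzero(m);print(m.sum(),u.min(),u.max(),v.min(),v.max())
rows=range(v.min()+4,v.max()-8)
for z in(.127,.115):
  c=np.array([[u[v==k].mean(),k] for k in rows]);w=toplane(p,c,z)[:,:2]
  f=np.polyfit(w[:,0],w[:,1],1);print(z,np.degrees(np.arctan(f[0])),w[[0,-1]],np.polyval(f,.571))
w=toplane(p,[[255,v.min()]],.127);print(w)
t,x,a=tool()
for c in("wrist","top"):
  if c=="top":cams.snapshot(c)
  for n in("soap","rod_bar"):
    for d in models.place_of(c,n)[:1]:print(c,n,d,x.T@(np.array(d["position"])-t))
```

```text
906 248 263 140 216
0.127 -19.30180312801601 [[ 0.53386084 -0.26307199]
 [ 0.60300538 -0.28742898]] -0.2763888435704334
0.115 -19.301803128016005 [[ 0.53546973 -0.26343685]
 [ 0.60741289 -0.28877969]] -0.2762027540440809
[[ 0.5289917  -0.26450578  0.127     ]]
wrist soap {'position': [0.6484, -0.4741, -0.0018], 'p': 0.85} [-0.12743845 -0.16857139  0.29966144]
wrist rod_bar {'position': [0.5715, -0.2764, 0.1136], 'p': 0.57} [0.00059232 0.0005274  0.18420676]
top rod_bar {'position': [0.5729, -0.2793, 0.1135], 'p': 0.57} [-0.00154755 -0.00187901  0.18430759]
```

>>> jog_arm(turn=[[0,0,0.06],[0,0,0.06],[0,0,0.06],[0,0,0.06],[0,0,0.06],[0,0,0.06],[0,0,0.06],[0,0,0.06],[0,0,0.06],[0,0,0.06],[0,0,0.06],[0,0,0.06],[0,0,0.06]], translation=[[0,0,0.06],[0,0,0.12],[0,0,0.16],[0,0,0.182],[0,0,0.182],[0,0,0.182],[0,0,0.182],[0,0,0.182],[0,0,0.182],[0,0,0.182],[0,0,0.182],[0,0,0.182],[0,0,0.182]], grip=[0,0.3,0.5,0.5,0.5,1,1,1,1,1,1,1,1], force=55)

```text
clock: 5.12
tool_pos: [0.5722, -0.2773, 0.1164]
eef_rot: [0.168, 0.986, -0.0, 0.0]
contact_force: [-1.3, -0.4, 6.3]
opening: 0.156
finger_force: 55.0
```

>>> jog_arm(turn=[[0,0,0],[0,0,0],[0,0,0],[0,0,-0.05],[0,0,-0.1],[0,0,-0.16],[0,0,-0.22],[0,0,-0.28],[0,0,-0.34],[0,0,-0.4],[0,0,-0.46],[0,0,-0.46],[0,0,-0.46],[0,0,-0.46],[0,0,-0.46],[0,0,-0.46]], translation=[[0,0,-0.03],[0,0,-0.07],[0,0,-0.11],[0.01,0.025,-0.134],[0.03,0.075,-0.134],[0.052,0.13,-0.134],[0.074,0.186,-0.134],[0.096,0.242,-0.134],[0.118,0.298,-0.134],[0.14,0.354,-0.134],[0.162,0.41,-0.134],[0.182,0.46,-0.134],[0.195,0.49,-0.134],[0.2,0.504,-0.134],[0.2,0.504,-0.134],[0.2,0.504,-0.134]], grip=[1,1,1,1,1,1,1,1,1,1,1,1,1,1,1,1])

```text
clock: 7.12
tool_pos: [0.5503, 0.2622, 0.2492]
eef_rot: [-0.06, 0.998, -0.001, -0.0]
contact_force: [0.1, 0.5, -1.5]
opening: 0.153
finger_force: 55.0
```

Run:
```python
from h import *
s=r.get_state();t,x,a=tool();print(t,a,s["q"].round(2),s["clock"],s["opening"],s["contact_force"])
p=cams.camera_params("wrist");im=cams.snapshot("wrist");cv2.imwrite("pics/w2.png",cv2.resize(im,(768,576),interpolation=cv2.INTER_CUBIC)[:,:,::-1]);print(p["eye"])
for n in("plug_socket","plug","mould","rod_bar","rod_lugs","rod"):
    for d in models.place_of("wrist",n)[:2]:print(n,d)
for n in("plug","mould"):
  for d in models.masks_of("wrist",n)[:1]:print(n,d["p"],rect(p,d["pixels"],.075))
```

```text
[0.55031216 0.26219182 0.24915914] -173.09264565688738 [-0.07  0.8  -0.85  1.6   0.66  1.06  0.58] 7.125 0.1525886479911292 [ 0.09745086  0.51696333 -1.48338547]
[0.47001916 0.25330425 0.37489459]
plug_socket {'position': [0.4713, 0.2774, 0.0768], 'p': 0.74}
plug {'position': [0.4744, 0.2712, 0.0141], 'p': 0.69}
rod_bar {'position': [0.5489, 0.2632, 0.2484], 'p': 0.96}
rod_bar {'position': [0.5279, 0.4997, -0.0006], 'p': 0.7}
rod {'position': [0.5486, 0.262, 0.1753], 'p': 0.82}
rod {'position': [0.7961, 0.0356, -0.0019], 'p': 0.41}
plug 0.73 (array([473.1, 275.8]), array([59.6, 60.3]), -81.8)
mould 0.67 (array([472.2, 275.2]), array([177.8, 149.1]), 6.8)
```

View pics/w2.png

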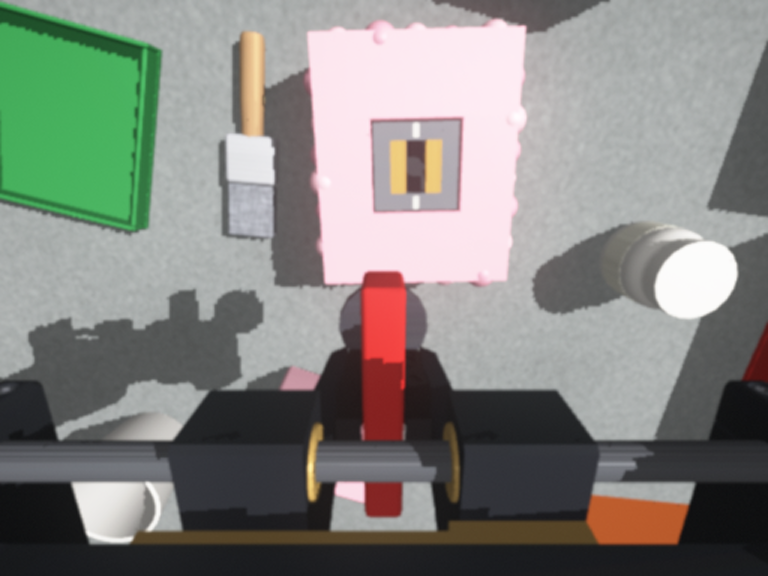

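Run:
```python
from h import *
p=cams.camera_params("wrist");im=cams.snapshot("wrist");t,x,a=tool()
f=lambda w:np.round((w-t)@x*1000,1)
g=cv2.cvtColor(im,cv2.COLOR_RGB2HSV).astype(int)
roi=np.zeros(g.shape[:2],bool);roi[78:142,246:310]=1
# plug+socket: everything not pink in ROI
pink=cv2.inRange(im,(200,140,140),(255,255,255))
hue,sat,val=g[...,0],g[...,1],g[...,2]
brass=roi&(sat>100)&(hue>15)&(hue<30)
print("brass",rect(p,brass,.075),brass.sum())
white=roi&(sat<30)&(val>190)
n,l,st,ce=cv2.connectedComponentsWithStats(white.astype(np.uint8))
for s,c in zip(st[1:],ce[1:]):
  if s[4]>5: print("white",s,c,toplane(p,c,.075).round(4))
slot=roi&(val<70); slot[:92]=0;slot[130:]=0;slot[:,:268]=0;slot[:,287:]=0
print("slot",rect(p,slot,.075),slot.sum())
grey=roi&(sat<40)&(val<190)&(val>60)
print("grey",rect(p,grey,.075))
# bar and flange in tool frame
n,l=cv2.connectedComponents(red(im).astype(np.uint8));m=l==l[240,256];v,u=np.nonzero(m)
for k in(185,195,205,215,225):
  q=u[v==k];print("bar row",k,q.min(),q.max(),f(toplane(p,[[q.min(),k],[q.max()+1,k]],t[2]+.011)).tolist())
print("bar top row",v.min(),f(toplane(p,[[256,v.min()]],t[2]+.011)))
print("flange",f(toplane(p,[[340/1.5,323/1.5],[427/1.5,323/1.5],[384/1.5,275/1.5]],t[2]-.065)))
cv2.imwrite("pics/w3.png",cv2.resize(im[170:330,190:320],None,fx=4.5,fy=3.7,interpolation=cv2.INTER_CUBIC)[:,:,::-1])
```

```text
brass (array([473.7, 275.4]), array([33.8, 34. ]), -80.7) 671
white [246  78   7   1   7] [249.  78.] [[0.4446 0.2454 0.075 ]]
white [305  78   5  64 248] [307.49193548 112.77419355] [[0.4708 0.311  0.075 ]]
white [271  81   7  12  68] [274.39705882  86.60294118] [[0.4495 0.2724 0.075 ]]
white [283  92   8   1   8] [286.5  92. ] [[0.4531 0.2856 0.075 ]]
white [292 111   1  10  10] [292.  115.5] [[0.4756 0.2951 0.075 ]]
white [272 130   6  10  57] [274.45614035 134.57894737] [[0.4976 0.2795 0.075 ]]
slot (array([0., 0.]), array([0., 0.]), 0.0) 0
grey (array([473.6, 276. ]), array([60., 60.]), 8.1)
bar row 185 244 267 [[47.2, -4.6, -11.0], [47.2, 6.0, -11.0]]
bar row 195 241 270 [[42.6, -6.0, -11.0], [42.6, 7.4, -11.0]]
bar row 205 241 269 [[37.8, -6.1, -11.0], [37.8, 7.0, -11.0]]
bar row 215 241 269 [[32.9, -6.2, -11.0], [32.9, 7.1, -11.0]]
bar row 225 241 269 [[27.9, -6.2, -11.0], [27.9, 7.2, -11.0]]
bar top row 182 [[ 48.6   0.7 -11. ]]
flange [[  0.9 -21.4  65. ]
 [  0.9  22.7  65. ]
 [ 26.2   0.9  65. ]]
```

View pics/w3.png

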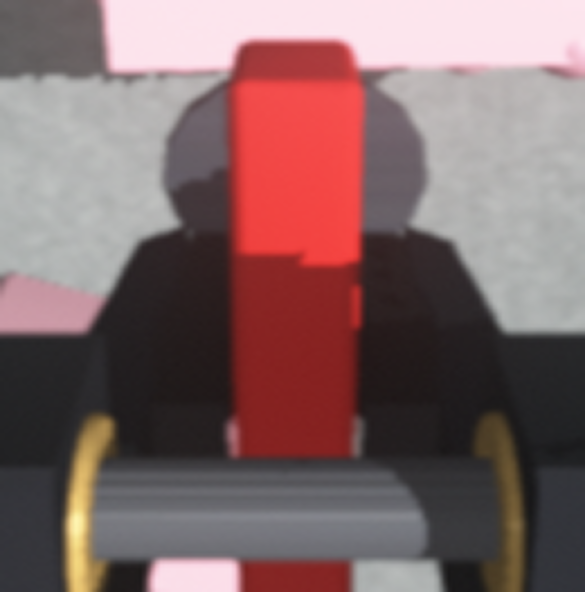

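Run:
```python
from h import *
from scipy.optimize import least_squares
p=cams.camera_params("wrist");t,x,a=tool()
P=np.array([[163,170],[172,205],[190,232],[170,135],[190,108],[215,90],[427,170],[418,205],[405,232],[420,135],[402,105],[375,80]])
uv=np.c_[190+P[:,0]/4.5-.5,170+P[:,1]/3.7-.5]
w=((toplane(p,uv,t[2]-.065)-t)@x*1000)[:,:2]
print(w.round(1).tolist());q=least_squares(lambda c:np.hypot(*(w-c[:2]).T)-c[2],[0,0,23]);print(q.x,q.fun.round(1))
print(((np.array([[.4735,.2757,.075]])-t)@x*1000).round(1))
```

```text
[[0.8, -22.0], [-7.0, -20.8], [-13.2, -17.8], [8.5, -20.6], [14.3, -17.1], [18.1, -12.9], [0.8, 22.6], [-7.0, 21.3], [-13.2, 19.3], [8.5, 21.2], [15.0, 18.0], [20.2, 13.4]]
[ 0.44373299  0.51268778 22.58760138] [-0.  -0.   0.3  0.  -0.2 -0.4 -0.5 -0.5  0.6 -0.4  0.1  1. ]
[[ 74.3  20.4 174.7]]
```

>>> jog_arm(turn=[[0,0,-0.012],[0,0,-0.024],[0,0,-0.024],[0,0,-0.024],[0,0,-0.024],[0,0,-0.024],[0,0,-0.024]], translation=[[0.025,0.007,0.01],[0.055,0.015,0.025],[0.0744,0.02,0.045],[0.0744,0.02,0.064],[0.0744,0.02,0.064],[0.0744,0.02,0.064],[0.0744,0.02,0.064]], grip=[1,1,1,1,1,1,1])

```text
clock: 8.5
tool_pos: [0.4743, 0.2757, 0.1863]
eef_rot: [-0.073, 0.997, 0.0, 0.001]
contact_force: [0.5, 0.5, -2.2]
opening: 0.155
finger_force: 55.0
```

Run:
```python
from h import *
t,x,a=tool();s=r.get_state();print(t,a,s["contact_force"],s["clock"])
im=cams.snapshot("wrist");cv2.imwrite("pics/w4.png",cv2.resize(im[60:300,120:400],None,fx=2.5,fy=2.5,interpolation=cv2.INTER_CUBIC)[:,:,::-1])
```

```text
[0.47431299 0.27567741 0.18627991] -171.63327558517156 [ 0.50294496  0.47741326 -2.15838034] 8.5
```

View pics/w4.png

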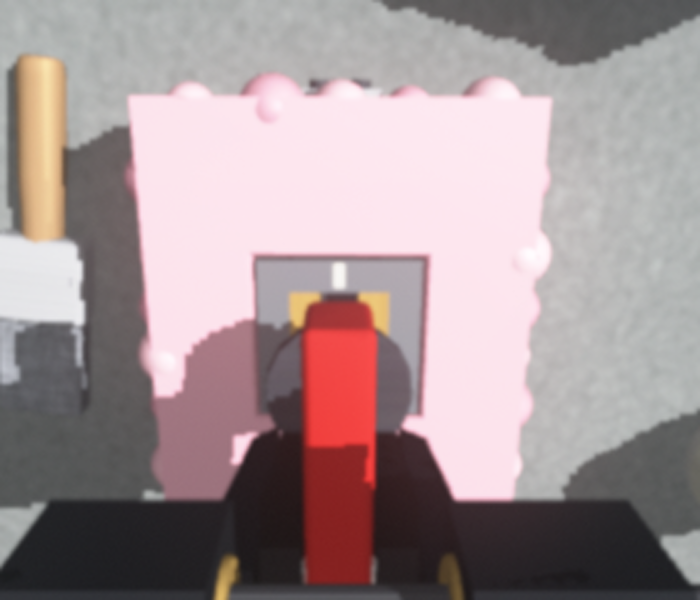

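>>> jog_arm(turn=[[0,0,0],[0,0,0],[0,0,0],[0,0,0],[0,0,0],[0,0,0],[0,0,0]], translation=[[0.0006,0,0.006],[0.0006,0,0.012],[0.0006,0,0.018],[0.0006,0,0.024],[0.0006,0,0.028],[0.0006,0,0.028],[0.0006,0,0.028]], grip=[1,1,1,1,1,1,1])

```text
clock: 9.43
tool_pos: [0.4728, 0.2755, 0.1578]
eef_rot: [-0.074, 0.997, 0.0, 0.0]
contact_force: [-0.8, -0.0, -2.3]
opening: 0.152
finger_force: 55.0
```

>>> jog_arm(turn=[[0,0,0],[0,0,0],[0,0,0],[0,0,0],[0,0,0]], translation=[[0,0,0.003],[0,0,0.0055],[0,0,0.007],[0,0,0.007],[0,0,0.007]], grip=[1,1,1,1,1])

```text
clock: 10.05
tool_pos: [0.4728, 0.2753, 0.1508]
eef_rot: [-0.074, 0.997, -0.0, 0.0]
contact_force: [0.1, 0.2, -1.4]
opening: 0.153
finger_force: 55.0
```

>>> jog_arm(turn=[[0,0,0.1],[0,0,0.2],[0,0,0.3],[0,0,0.4],[0,0,0.5],[0,0,0.6],[0,0,0.7],[0,0,0.7]], translation=[[0,0,0.0003],[0,0,0.0007],[0,0,0.001],[0,0,0.0014],[0,0,0.0018],[0,0,0.0021],[0,0,0.0025],[0,0,0.0025]], grip=[1,1,1,1,1,1,1,1])

```text
clock: 11.05
tool_pos: [0.4729, 0.2756, 0.1485]
eef_rot: [0.272, 0.962, 0.0, 0.0]
contact_force: [-1.1, 0.3, 0.8]
opening: 0.151
finger_force: 55.0
```

Run:
```python
from h import *
t,x,a=tool();s=r.get_state();print(t,a,s["contact_force"],s["moment"],s["q"].round(2))
```

```text
[0.4729096  0.27560436 0.14848691] 148.40132106841125 [-1.11517103  0.30546196  0.7520707 ] [ 0.01671913 -0.21076911 -0.02535185] [-0.28  0.8  -0.57  1.89  0.68  0.66 -0.25]
```

>>> jog_arm(turn=[[0,0,0.1],[0,0,0.2],[0,0,0.3],[0,0,0.4],[0,0,0.5],[0,0,0.6],[0,0,0.68],[0,0,0.72],[0,0,0.74],[0,0,0.74]], translation=[[0,0,0.0003],[0,0,0.0007],[0,0,0.001],[0,0,0.0014],[0,0,0.0018],[0,0,0.0021],[0,0,0.0024],[0,0,0.0024],[0,0,0.0024],[0,0,0.0024]], grip=[1,1,1,1,1,1,1,1,1,1])

```text
clock: 12.3
tool_pos: [0.4731, 0.276, 0.1464]
eef_rot: [0.602, 0.799, 0.001, 0.0]
contact_force: [0.2, -0.3, 5.8]
opening: 0.151
finger_force: 55.0
```

Run:
```python
from h import *
t,x,a=tool();s=r.get_state();print(t,a,s["contact_force"],s["moment"],s["q"].round(2))
```

```text
[0.4731001  0.27598845 0.14640295] 106.02544924057145 [ 0.1652472  -0.29292811  5.7776059 ] [-0.03093447 -0.02634015  0.08168016] [-0.4   0.77 -0.36  1.89  0.48  0.56 -0.8 ]
```

>>> jog_arm(turn=[[0,0,0.04],[0,0,0.08],[0,0,0.12],[0,0,0.12]], translation=[[0,0,0.0],[0,0,0.0],[0,0,0.0],[0,0,0.0]], grip=[1,1,1,1])

```text
clock: 12.8
tool_pos: [0.4731, 0.276, 0.1464]
eef_rot: [0.648, 0.762, 0.001, 0.0]
contact_force: [0.4, -0.6, 6.2]
opening: 0.153
finger_force: 55.4
```

Run:
```python
from h import *
t,x,a=tool();s=r.get_state();print(t,a,s["contact_force"],s["moment"],s["opening"])
```

```text
[0.47311136 0.2759733  0.14639162] 99.25195513044031 [ 0.3554986  -0.6315255   6.21911226] [-0.12565262 -0.13775764  0.50427701] 0.1527361010525055
```

>>> jog_arm(turn=[[0,0,0.03],[0,0,0.06],[0,0,0.06]], translation=[[0,0,0.0],[0,0,0.0],[0,0,0.0]], grip=[1,1,1])

```text
clock: 13.18
tool_pos: [0.4731, 0.276, 0.1464]
eef_rot: [0.67, 0.743, 0.001, 0.0]
contact_force: [-0.5, -1.1, 6.1]
opening: 0.146
finger_force: 56.7
```

Run:
```python
from h import *
t,x,a=tool();s=r.get_state();print(t,a,s["contact_force"],s["moment"],s["opening"])
```

```text
[0.47313197 0.27600281 0.14640195] 95.92769833521632 [-0.53270753 -1.09565664  6.08296151] [-0.1116281  -0.09529203  0.91743876] 0.14585463918720243
```

>>> jog_arm(turn=[[0,0,-0.04],[0,0,-0.09],[0,0,-0.09],[0,0,-0.09],[0,0,-0.09],[0,0,-0.09]], translation=[[0,0,0],[0,0,0],[0,0,-0.002],[0,0,-0.006],[0,0,-0.012],[0,0,-0.012]], grip=[1,1,1,1,1,1])

```text
clock: 13.92
tool_pos: [0.4727, 0.2753, 0.1581]
eef_rot: [0.638, 0.77, 0.0, 0.0]
contact_force: [1.8, 0.9, -8.0]
opening: 0.151
finger_force: 55.1
```

Run:
```python
from h import *
t,x,a=tool();s=r.get_state();print(t,a,s["contact_force"],s["moment"],s["opening"])
```

```text
[0.47273038 0.27532261 0.15807016] 100.76888065990259 [ 1.84966552  0.93326354 -8.01410836] [ 0.27061194 -0.45507386  0.24096887] 0.15069057968474275
```

>>> jog_arm(turn=[[0,0,0],[0,0,0],[0,0,0],[0,0,0],[0,0,0],[0,0,0],[0,0,0]], translation=[[0,0,-0.01],[0,0,-0.025],[0,0,-0.042],[0,0,-0.06],[0,0,-0.078],[0,0,-0.09],[0,0,-0.09]], grip=[1,1,1,1,1,1,1])

```text
clock: 14.8
tool_pos: [0.4729, 0.2755, 0.2492]
eef_rot: [0.638, 0.77, 0.001, 0.0]
contact_force: [0.0, 0.6, -5.7]
opening: 0.155
finger_force: 55.0
```

Run:
```python
from h import *
t,x,a=tool();s=r.get_state();print(t,a,s["contact_force"],s["moment"],s["opening"],s["q"].round(2))
im=cams.snapshot("scene");cv2.imwrite("pics/s5.png",cv2.resize(im[60:260,140:400],None,fx=2.8,fy=2.8,interpolation=cv2.INTER_CUBIC)[:,:,::-1])
print([d for d in models.place_of("scene","tray")][:1])
print(x.T@(np.array([.473,-.012,.248])-t))
```

```text
[0.47289283 0.27550745 0.24918488] 100.74188549210135 [ 0.03537391  0.59983712 -5.68548764] [ 0.04427238 -0.10955325 -0.02193292] 0.15530098429116188 [-0.35  0.62 -0.43  1.81  0.35  0.79 -0.77]
[{'position': [0.4781, -0.0131, -0.0003], 'p': 0.6}]
[-0.28249007 -0.05348342  0.0009127 ]
```

View pics/s5.png

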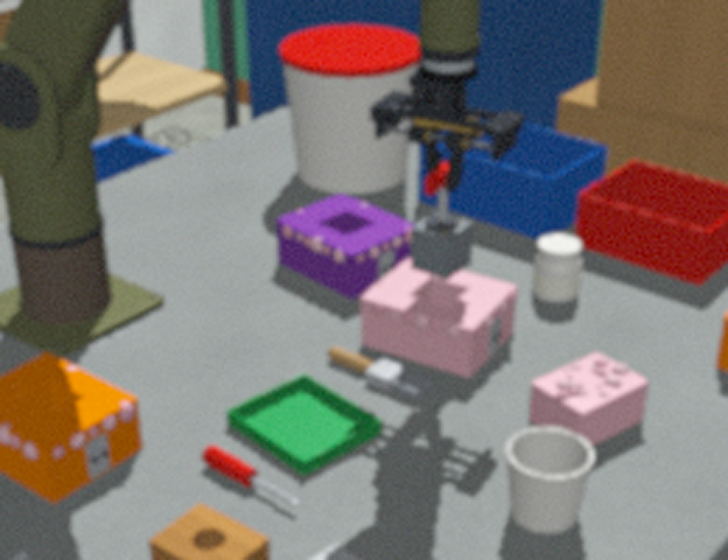

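>>> jog_arm(turn=[[0,0,0],[0,0,0],[0,0,0],[0,0,0],[0,0,0],[0,0,0],[0,0,0],[0,0,0],[0,0,0],[0,0,0],[0,0,0],[0,0,0],[0,0,0],[0,0,0],[0,0,0]], translation=[[-0.015,-0.003,0],[-0.045,-0.0085,0],[-0.085,-0.016,0],[-0.13,-0.0246,0],[-0.175,-0.033,0],[-0.22,-0.042,0],[-0.255,-0.048,0],[-0.275,-0.052,0.005],[-0.2825,-0.0535,0.02],[-0.2825,-0.0535,0.04],[-0.2825,-0.0535,0.06],[-0.2825,-0.0535,0.08],[-0.2825,-0.0535,0.09],[-0.2825,-0.0535,0.095],[-0.2825,-0.0535,0.095]], grip=[1,1,1,1,1,1,1,1,1,1,1,1,1,1,1])

```text
clock: 16.77
tool_pos: [0.4731, -0.0123, 0.1529]
eef_rot: [0.638, 0.77, -0.0, 0.0]
contact_force: [-0.6, 0.6, -5.1]
opening: 0.15
finger_force: 55.0
```

Run:
```python
from h import *
t,x,a=tool();s=r.get_state();print(t,a,s["contact_force"],s["clock"])
im=cams.snapshot("wrist");cv2.imwrite("pics/w6.png",im[:,:,::-1])
```

```text
[ 0.47307617 -0.012346    0.15289439] 100.76657661666637 [-0.62066377  0.56425305 -5.0798046 ] 16.775
```

View pics/w6.png

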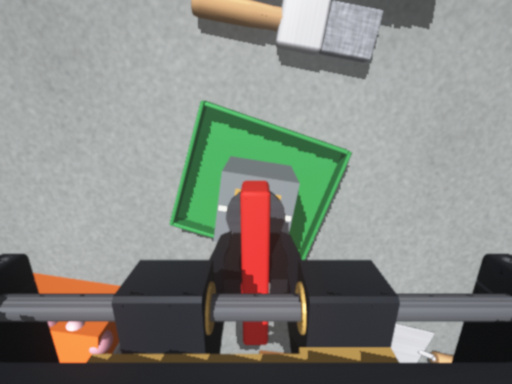

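Plug (258,185) hangs inside the tray walls, slot marks square to the bar. Lower gently.

>>> jog_arm(turn=[[0,0,0],[0,0,0],[0,0,0],[0,0,0],[0,0,0],[0,0,0]], translation=[[0,0,0.004],[0,0,0.007],[0,0,0.01],[0,0,0.012],[0,0,0.013],[0,0,0.013]], grip=[1,1,1,1,1,1])

```text
clock: 17.58
tool_pos: [0.473, -0.0122, 0.1398]
eef_rot: [0.638, 0.77, -0.0, -0.0]
contact_force: [-0.0, 0.4, -6.1]
opening: 0.154
finger_force: 55.0
```

>>> jog_arm(turn=[[0,0,0],[0,0,0],[0,0,0],[0,0,0],[0,0,0]], translation=[[0,0,0.0007],[0,0,0.0014],[0,0,0.002],[0,0,0.0022],[0,0,0.0022]], grip=[1,1,1,1,1])

```text
clock: 18.2
tool_pos: [0.4733, -0.0122, 0.1378]
eef_rot: [0.638, 0.77, 0.0, 0.0]
contact_force: [1.2, -0.4, -1.4]
opening: 0.153
finger_force: 55.0
```

>>> jog_arm(turn=[[0,0,0],[0,0,0],[0,0,0]], translation=[[0,0,0.0005],[0,0,0.0008],[0,0,0.0008]], grip=[1,1,1])

```text
clock: 18.58
tool_pos: [0.4734, -0.0121, 0.1374]
eef_rot: [0.638, 0.77, 0.0, 0.001]
contact_force: [-0.7, -0.4, 4.8]
opening: 0.151
finger_force: 55.0
```

Seated (4.8 N pressing down). Release slowly, then retreat up.

>>> jog_arm(turn=[[0,0,0],[0,0,0],[0,0,0],[0,0,0],[0,0,0],[0,0,0],[0,0,0],[0,0,0],[0,0,0],[0,0,0],[0,0,0],[0,0,0],[0,0,0]], translation=[[0,0,0],[0,0,0],[0,0,0],[0,0,0],[0,0,0],[0,0,0],[0,0,-0.02],[0,0,-0.05],[0,0,-0.09],[0,0,-0.12],[0,0,-0.15],[0,0,-0.15],[0,0,-0.15]], grip=[0.8,0.7,0.6,0.5,0.5,0.5,0.5,0.5,0.5,0.5,0.5,0.5,0.5])

```text
clock: 20.2
tool_pos: [0.4725, -0.0125, 0.2861]
eef_rot: [0.638, 0.77, -0.001, -0.0]
contact_force: [-0.6, -0.1, -0.8]
opening: 0.501
finger_force: 0.0
```

Run:
```python
from h import *
t,x,a=tool();s=r.get_state();print(t,s["contact_force"],s["clock"])
im=cams.snapshot("wrist");cv2.imwrite("pics/w7.png",im[:,:,::-1])
for c in("wrist","scene"):
  if c=="scene":cams.snapshot(c)
  for n in("rod","rod_bar","plug","tray"):
    print(c,n,[(d["p"],d["position"]) for d in models.place_of(c,n)[:1]])
```

```text
[ 0.47246578 -0.01245721  0.28612845] [-0.63212195 -0.07847543 -0.76106244] 20.2
wrist rod [(0.89, [0.4708, -0.0115, 0.0638])]
wrist rod_bar [(0.72, [0.4711, -0.0153, 0.137])]
wrist plug [(0.66, [0.4711, -0.0173, 0.0066])]
wrist tray []
scene rod [(0.73, [0.4763, -0.0141, 0.0661])]
scene rod_bar [(0.62, [0.4739, -0.0119, 0.1399])]
scene plug [(0.67, [0.4727, -0.0126, 0.0048])]
scene tray [(0.71, [0.4771, -0.0136, -0.0013])]
```

View pics/w7.png

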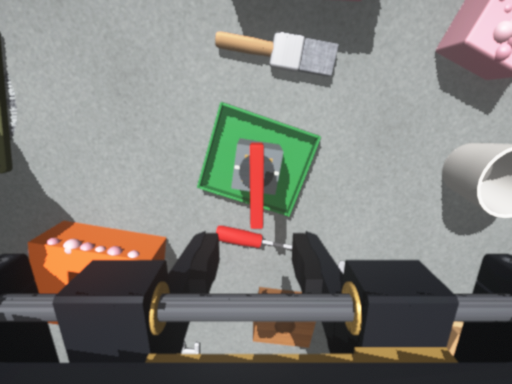

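The plug stands upright on the tray floor (258,165). The rod is still screwed in, with its bar vertical in the image and across the slot marks. The gripper is clear.

```bash
python3 -c "
from plant import r
print(r.finish_job())"
```

```text
the job is handed in; nothing more can be done
None
```

The plug is out of the pink mould and stands upright on the floor of the green tray, with the rod screwed in to its hard stop and the gripper clear; the job was handed in at about 20.5 s.

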